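Swap the jar's dust cover for its bayonet lid, held at half travel

TASK

Tip the loose dust cover up by its tab, lift it off the jar and lay it flat, tab up, in the middle of the cork mat, without dropping it. Then take the bayonet lid by its bar, lower it fully home into the jar through the entry slots, and without letting go twist it clockwise until the bar points at the half-way ribs, short of the lock click. Finish while still holding the lid there, and leave the other things on the bench where they are.

Things in the scene. Friction and masses are not known exactly. Their poses are not given: they have to be found in the camera images.
- jar: glass jar with a grey bayonet collar, in a plywood cradle (120 x 120 x 15 mm) screwed to the bench. Origin on the bench surface under the jar's axis, z up, x towards a half-way rib. Rim 110 mm up, collar 80 mm across outside. A lid lined up with the entry slots drops in, then turns clockwise seen from above: 50 deg to half-way, 100 deg to the locked end; anticlockwise it is stopped at once
- jar_slot (a point): one of two opposite entry slots, 17 mm wide, cut in the lip of the jar's mouth: 30 mm from the axis, 110 mm up, 50 deg anticlockwise from jar x seen from above (the other at 230 deg). Lip: 7 mm thick, bore 52 mm; slots, and the channel below the lip, reach radius 34.5 mm; 29 mm deep in all under the rim
- jar_rib (a point): one of the two narrow raised half-way ribs on the outside of the collar, at 0 and 180 deg (jar +x and -x): 50 mm from the axis, 110 mm up. Broad low blocks at -50 and 130 deg mark the lock end. Sprung balls in the channel are met about 18 deg past half-way; riding over them is the lock click
- cover_center (a point): loose white dust cover, about 60 g, on the jar's rim: disc 88 mm across, 5 mm thick; below it a spigot 46 mm across, 4 mm deep, hangs in the mouth. This point: middle of the disc, 6.5 mm above the spigot's underside on which it rests when laid down; z up, x towards the tab
- cover_tab (a point): centre of the cover's upright tab: 6 mm (cover x) by 18 mm (cover y) by 30 mm high, standing on the disc 36 mm from its centre along cover +x; this point is 15 mm above the disc's top face. Pinch the 18 mm width from above. Tipping pivots about the rim opposite the tab, 40 mm beyond the centre
- lid_center (a point): grey bayonet lid, about 120 g, standing on its plug on the bench, 53.5 mm high; this point is on its axis 27 mm above the underside, z up, x along its bar; the same after a half turn. Plug 47 mm across, 15.5 mm long; flange above it 78 mm across, 6 mm thick. Home in the jar, flange on the rim, this point is 121.5 mm above the bench
- lid_end (a point): end of the lid's bar, 30 mm from the axis along lid +x, 37.5 mm above the underside. The bar stands on the flange: 60 mm long (lid x), 14 mm wide (lid y), 32 mm high. Under it, at the plug's foot, two opposite lugs along lid +x and -x, 6 mm high, 10 mm wide, reach radius 32 mm
- mat: square cork mat 140 x 140 mm, 4 mm thick, fixed on the bench; origin at the centre of its underside, so its top is 4 mm higher
- dipper: red plastic dipper, cup 100 mm across and 55 mm high with a long handle; origin under the cup's centre. Bystander
- brush: hand brush 170 x 45 x 48 mm, wooden back, nylon bristles down. Bystander
- closed_jar: glass jar 70 mm across and 110 mm high, closed with a steel twist cap. Bystander
- tape_roll: black tape roll 56 mm across, 24 mm high. Bystander
- mug: white mug 72 mm across, 80 mm high. Bystander
- plant_pot: small upright terracotta pot, 64 mm across, 48 mm high. Bystander
Not all that is in view belongs to the job. What is meant by the mat is not yellow, and is the larger of those in its own colour.

How it is judged (in metres and radians):
On the way, in this order (a step that is already met when the one before it is completed fails the run):
1. the cover is tipped up by more than 0.15 rad while its other edge is still at the rim (angle between cover_center's own z axis and vertical above 0.15 rad and horizontal distance between cover_center and jar below 0.03 m and z of cover_center in the frame of jar below 0.145 m), for 0.1 s.
2. the cover lies flat on the mat, tab up, let go (horizontal distance between cover_center and mat below 0.05 m and height (world z) of cover_center below 0.0135 m and angle between cover_center's own z axis and vertical below 0.1 rad and contact force between the fingers and cover below 0.05 N), for 0.2 s.
3. the held lid is home in the jar, its bar along the entry slots (z of lid_center in the frame of jar below 0.1245 m and horizontal distance between lid_center and jar below 0.008 m and contact force between the fingers and lid above 0.5 N and angle between the x axis of lid_center and the x axis of jar, either way round between 0.6 and 1.15 rad), for 0.1 s.
4. the held lid is turned to half-way (z of lid_center in the frame of jar below 0.1245 m and horizontal distance between lid_center and jar below 0.008 m and contact force between the fingers and lid above 0.5 N and angle between the x axis of lid_center and the x axis of jar, either way round below 0.2 rad), for 0.2 s.
At the end, for the whole second after the job is handed in: the lid is home in the jar (flange within 3 mm of the rim, axis within 8 mm), its bar within 0.2 rad of the half-way ribs, the fingers holding it with more than 0.5 N; the cover lies flat (0.1 rad) on the mat with its centre within 50 mm of the mat's, untouched (all of step 2 and all of step 4 and angle between lid_center's own z axis and vertical below 0.1 rad); the arm keeps its last pose, push and grip.
It fails at once if the seated lid is turned more than 0.45 rad past half-way, into the lock click (z of lid_center in the frame of jar below 0.1245 m and horizontal distance between lid_center and jar below 0.008 m and ((x of lid_end in the frame of jar above 0 m and y of lid_end in the frame of jar below -0.013 m) or (x of lid_end in the frame of jar below 0 m and y of lid_end in the frame of jar above 0.013 m))).
It fails at once if the lid is let go after it has gone into the jar (z of lid_center in the frame of jar below 0.1245 m and horizontal distance between lid_center and jar below 0.008 m and contact force between each of the arm, the fingers and lid below 0.01 N).
It fails at once if the cover is dropped: in the air, away from the jar, held by nothing (height (world z) of cover_center above 0.06 m and horizontal distance between cover_center and jar above 0.09 m and contact force between anything else and cover below 0.001 N).
It fails at once if a bystander is moved by more than 30 mm (distance of any of dipper, brush, closed_jar, tape_roll, mug, plant_pot from where it was at the start of the episode above 0.03 m).
It also fails if it takes over 59 s, if anything falls off the work surface, if the arm or the gripper's body presses on something with over 40 N, if the wrist force passes 120 N, or if a joint passes its speed limit or range.

ROBOT

A 6-joint arm with a two-finger parallel gripper is mounted at the origin on the work surface. World frame = base frame: x ahead of the robot, y to its left, z up, the work surface at z = 0. Lengths are in mm, angles in rad, forces in N, time in s.
With the tool pointing down it reaches from about 400 to 925 mm from the base axis. Payload 12.5 kg.
Tool frame: the origin (TCP) lies midway between the tips of the shut fingers; the grasp point (between the pads) lies 19 mm behind it; z points along the fingers, y is the line along which they close (so a half turn about z gives the same grasp; the last joint's range is limited). The gripper opens to 95 mm and grips with 3 to 60 N. Pads are 20 mm wide; open, the fingers measure 119 mm over their backs; the gripper's body (75 mm by 180 mm) begins 59 mm behind the grasp point.
Start: joints at [1.206, 0.491, 1.559, -0, 1.092, -0.106], TCP at [159.932, 604.209, 214.661] pointing down, gripper open.
Joint ranges: [-3.1, 3.1], [-0.84, 2.19], [0.05, 2.79], [-1.13, 4.28], [0.06, 2.93], [-2.69, 2.69]. Speed limits (rad/s): [2.22, 2.22, 2.79, 3.14, 3.14, 3.14].

INTERFACE

Orientations are given as [roll, pitch, yaw] about the fixed x, y, z axes, in that order (R = Rz(yaw) Ry(pitch) Rx(roll)).
In Python, from cell import readout, eyes, env gives the robot as it stands.
- The arm moves only by the tool move_arm, never from a script. Its argument "plan" is a list of rows, each a list of 3 entries, a list of its own where there are three numbers: the turn, a rotation vector about the tool's x, y, z in degrees, then the shift along the tool's x, y, z in m, then the gripper command: -1 is shut, 1 is fully open, values between are in proportion. In form: [[[ax, ay, az], [x, y, z], jaw], ...]. A call has 1 to 5 rows; each row is the pose to reach, as a shift and turn from the pose commanded when the call began, along the tool's axes at that moment; what a row does not reach only later rows make up. A row lasts 1/8 s, in which the tool goes at most 62.5 mm and 10.7 degrees, less where a joint would pass 70% of its speed; a pose out of reach is approached as far as the arm can. A call with a gripper value outside its range is refused whole. The fingers move at their own pace and stop on an object; the grip force is fixed at half the most. Time passes only in rows, so rows that repeat a pose let the fingers close. It gives the time, the measured TCP pose, the force, the opening and the grip force at its end, in the units of the state.
- readout.state(): the state, without advancing time (a new reading comes with each control period).
- eyes.read_camera(name): name is "side" or "top" or "wrist"; returns a dict with "img" (400x640x3 uint8, red, green, blue), "K" (3x3 intrinsics, pixels), "extrinsics" (4x4, takes a point from camera to world coordinates). Camera axes: x right, y up, looking along -z (the intrinsics and any distortion apply to the point x, -y, -z); pixel columns grow to the right and rows downward; lengths in mm; the calibration is good to about 2 mm. A picture is of the moment at which its call begins. There is no depth.
- env.job_done(): hands the job in; it is judged then, once.
Trained networks look in a picture, given as the dict that the camera call returned (one of the last four; its "shot" number tells which), for a name from the list of things; names that differ only in an ending like _2 or _b are one class to them, and where a whole thing is asked for, a point or a joint stands for the part that bears it (a point fixed in the world has none). Each returns a list of dicts, best first, with "score" (0 to 1); they miss things now and then, are a little off and sometimes report something else, mostly with a low value. They report only what shows in the picture. A call takes as long as a camera call. They do not tell look-alikes from the thing itself.
- eyes.cut_out(picture, name): "mask" (400x640 bool, what is visible of it) and "uv" ([column, row] in pixels, amid what is visible of it).
The state is a dict: "t": time; "joints": joint angles; "qvel": joint speeds; "tau": joint torques, N m; "eef_pos": TCP position; "tcp_rot": TCP orientation; "ft_force": force on the tool from outside, world axes, zero at the start; "moment": the same for the moment, N m; "opening": opening from 0.0 (shut) to 1.0 (fully open); "grip_force": force on a finger pad.
Only numpy, scipy, OpenCV 4.12 (cv2) and the standard library are available. Lean on these libraries where they do the work, as an engineer would, in place of code of your own. Each camera call takes 0.05 s, during which the arm holds its last target. There are 200 camera calls.

## Working session

There is one attempt and no reset: what is moved stays moved. The work goes in short steps, Python scripts to look and compute and a tool call to move; the robot and the scene stay as the last step left them, time stands still between calls to the robot, and variables do not carry over. Pictures are saved under pics/ and viewed, at most 10 in all, crops included, and the job is handed in when it is done.

Besides the shell and the picture viewer there is one more tool, called after "Request:" as name(argument=value, ...) on one line, values as JSON. move_arm: Moves the arm, as the interface text tells. Its arguments: {"type":"object","properties":{"plan":{"type":"array","items":{"type":"array"}}},"required":["plan"]}

```bash
mkdir -p pics; ls
cat > h.py <<'E'
import numpy as np, cv2
from cell import readout, eyes, env
def proj(p,P):
    E=p["extrinsics"];c=np.linalg.inv(E)@np.r_[P,1];q=p["K"]@np.array([c[0],-c[1],-c[2]]);return q[:2]/q[2]
def ray(p,uv,z):
    E=p["extrinsics"];d=np.linalg.inv(p["K"])@np.array([uv[0],uv[1],1.]);d=E[:3,:3]@np.array([d[0],-d[1],-d[2]]);o=E[:3,3]
    return o+d*(z-o[2])/d[2]
def save(n,img): cv2.imwrite("pics/"+n,img[:,:,::-1])
E
python3 - <<'E'
from h import *
s=readout.state();print({k:np.round(v,3) for k,v in s.items()})
for n in["top","side"]:
    p=eyes.read_camera(n);save(n+"0.png",p["img"]);np.savez(n+"0.npz",**{k:p[k] for k in("img","K","extrinsics")});print(n,p.keys(),p["extrinsics"].round(2).tolist(),p["K"].tolist())
    for o in["jar","cover_center","cover_tab","lid_center","lid_end","mat","dipper","brush","closed_jar","tape_roll","mug","plant_pot"]:
        for r in eyes.cut_out(p,o)[:3]:
            m=r["mask"];v,u=np.nonzero(m);print(n,o,round(r["score"],2),np.round(r["uv"]),m.sum(),u.min(),u.max(),v.min(),v.max())
E
```

```text
pics
{'t': np.float64(0.0), 'joints': array([ 1.206,  0.492,  1.559,  0.   ,  1.092, -0.106]), 'qvel': array([ 0.001, -0.   ,  0.   ,  0.   , -0.   ,  0.002]), 'tau': array([ 4.0000e-03, -6.1265e+01, -2.5818e+01,  6.9000e-02,  4.8000e-02,
       -0.0000e+00]), 'eef_pos': array([159.84 , 603.962, 214.062]), 'tcp_rot': array([-3.14 , -0.   ,  2.883]), 'ft_force': array([-0.079,  0.495,  0.777]), 'moment': array([ 0.014,  0.022, -0.01 ]), 'grip_force': np.float64(0.0), 'opening': np.float64(0.999)}
top dict_keys(['img', 'K', 'extrinsics', 'shot']) [[0.03, 0.99, -0.16, 239.0], [-1.0, 0.03, 0.0, -4.86], [0.01, 0.16, 0.99, 1382.52], [0.0, 0.0, 0.0, 1.0]] [[419.16730847486224, 0.0, 316.0296572383602], [0.0, 419.16730847486224, 201.9427338445195], [0.0, 0.0, 1.0]]
top jar 0.66 [369. 183.] 683 355 396 161 195
top cover_tab 0.76 [380. 167.] 593 366 393 154 181
top lid_center 0.73 [323. 178.] 357 314 334 166 186
top lid_end 0.65 [327. 177.] 423 313 335 165 187
top mat 0.77 [211. 291.] 2001 190 236 266 311
top mat 0.65 [243. 169.] 1688 222 263 146 188
top mat 0.56 [208. 220.] 967 192 224 204 237
[... 806 characters left out ...]
8
side cover_tab 0.84 [379. 234.] 674 363 395 221 248
side cover_tab 0.61 [377. 263.] 1395 347 404 242 285
side lid_center 0.87 [347. 221.] 385 335 359 209 230
side lid_end 0.55 [346. 218.] 391 335 359 209 231
side mat 0.92 [212. 189.] 835 188 232 174 202
side mat 0.9 [323. 178.] 842 300 346 163 190
side mat 0.76 [264. 171.] 471 250 284 160 180
side dipper 0.84 [304. 141.] 533 291 346 127 149
side brush 0.57 [351. 380.] 2054 316 395 350 399
side closed_jar 0.66 [375. 166.] 579 366 386 148 181
side tape_roll 0.62 [276. 192.] 192 265 280 187 201
side mug 0.98 [424. 224.] 872 411 443 207 240
side plant_pot 0.87 [305. 252.] 412 292 313 240 264
side plant_pot 0.36 [374. 261.] 1492 346 404 242 285
```

Run:
```python
import cv2,numpy as np
t=cv2.imread("pics/top0.png");s=cv2.imread("pics/side0.png")
t=cv2.resize(t[90:330,140:500],None,fx=2.2,fy=2.2,interpolation=3);cv2.imwrite("pics/topc.png",t)
s=cv2.resize(s[120:320,170:460],None,fx=2.7,fy=2.7,interpolation=3);cv2.imwrite("pics/sidec.png",s)
```

```text
(no output)
```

View pics/topc.png

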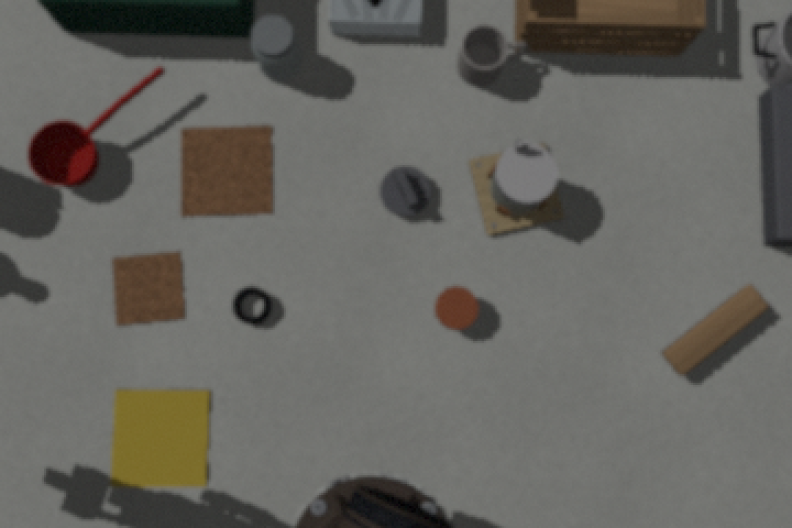

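View pics/sidec.png

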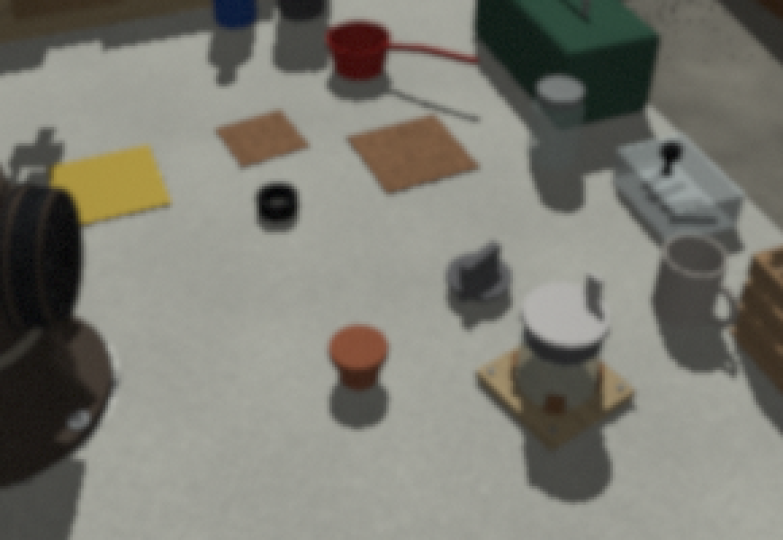

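The top crop shows the candidates for the mat in full-picture pixels. The large brown cork is at (243,168), the small brown one at (208,221) and the yellow one at (213,289). The large brown one fits: it is not yellow, and its side is 91 crop px against 69 for the small brown one. The lid is at about (325,177), and the cover on the jar is at (380,167) with its tab at the top edge.

```bash
cat >> h.py <<'E'
def hull(m):
    c=max(cv2.findContours(m.astype(np.uint8),0,1)[0],key=cv2.contourArea);return c[:,0].astype(float)
E
python3 - <<'E'
from h import *
for n,mu in(("top",(243,169)),("side",(323,178))):
    p=eyes.read_camera(n)
    for r in eyes.cut_out(p,"mat"):
        if np.hypot(*(np.array(r["uv"])-mu))<12:
            w=np.array([ray(p,q,4)[:2] for q in hull(r["mask"])]);print(n,"mat",cv2.minAreaRect(w.astype(np.float32)));break
    for o,z in(("lid_center",27),("cover_tab",115)):
        r=eyes.cut_out(p,o)
        if r:print(n,o,ray(p,r[0]["uv"],z).round(1))
    g=p["img"].astype(int);m=g.min(2)>(np.median(g.min(2))+12)
    print(np.median(g.min(2)))
    # white disc
    u,v=(380,168) if n=="top" else (379,237)
    w=(g.min(2)>150);print(g[v,u],g[v-3:v+4,u-24:u+24:3].min(2)[3])
w=eyes.read_camera("wrist");save("w0.png",w["img"]);E=w["extrinsics"]
from scipy.spatial.transform import Rotation as R
s=readout.state();T=np.eye(4);T[:3,:3]=R.from_euler("xyz",s["tcp_rot"]).as_matrix();T[:3,3]=s["eef_pos"]
print((np.linalg.inv(T)@E).round(3),w["K"])
E
```

```text
top mat ((572.7537841796875, 238.418212890625), (139.7498016357422, 137.0315399169922), 3.5948848724365234)
top lid_center [542.9 -29.3  27. ]
top cover_tab [ 556.4 -216.5  115. ]
66.0
[121 120 121] [ 76  76  57 103 122 121 123 122 120 121 121 121 121 112 112 111]
side mat ((574.0402221679688, 237.15158081054688), (133.72035217285156, 138.45790100097656), 4.107038974761963)
side lid_center [543.5 -52.9  27. ]
side cover_tab [ 557.1 -203.6  115. ]
48.0
[175 175 172] [108 149 143 150 173 175 174 172 172 171 171 162 110 154 153 154]
[[-0.00000e+00  9.60000e-01  2.79000e-01  7.88530e+01]
 [ 1.00000e+00  0.00000e+00  1.00000e-03 -2.78000e-01]
 [ 1.00000e-03  2.79000e-01 -9.60000e-01 -1.69839e+02]
 [ 0.00000e+00  0.00000e+00  0.00000e+00  1.00000e+00]] [[346.94672298   0.         318.71385984]
 [  0.         346.94672298 201.70609834]
 [  0.           0.           1.        ]]
```

Request:
move_arm(plan=[[[0,0,-3],[-0.038,-0.041,-0.006],1],[[0,0,-6],[-0.075,-0.081,-0.011],1],[[0,0,-9],[-0.113,-0.122,-0.017],1],[[0,0,-12],[-0.15,-0.162,-0.022],1],[[0,0,-14.8],[-0.188,-0.203,-0.028],1]])

```text
t: 2.38
eef_pos: [290.3, 358.4, 243.0]
tcp_rot: [3.141, 0.0, -3.14]
ft_force: [1.0, 0.5, 0.9]
opening: 0.999
grip_force: 0.0
```

Request:
move_arm(plan=[[[0,0,0],[-0.026,-0.049,-0.006],1],[[0,0,0],[-0.052,-0.098,-0.011],1],[[0,0,0],[-0.078,-0.147,-0.017],1],[[0,0,0],[-0.104,-0.196,-0.023],1],[[0,0,0],[-0.13,-0.245,-0.028],1]])

```text
t: 3.0
eef_pos: [420.2, 113.1, 271.2]
tcp_rot: [3.141, 0.001, 3.141]
ft_force: [0.1, 0.7, 1.1]
opening: 1.001
grip_force: 0.0
```

Request:
move_arm(plan=[[[0,0,0],[-0.026,-0.049,-0.006],1],[[0,0,0],[-0.052,-0.098,-0.011],1],[[0,0,0],[-0.078,-0.147,-0.017],1],[[0,0,0],[-0.104,-0.196,-0.023],1],[[0,0,0],[-0.13,-0.245,-0.028],1]])

```text
t: 3.62
eef_pos: [550.1, -132.1, 299.0]
tcp_rot: [3.142, 0.001, 3.141]
ft_force: [0.4, 1.2, -0.8]
opening: 0.997
grip_force: 0.0
```

Run:
```python
from h import *
s=readout.state();print(s["t"],s["eef_pos"],s["tcp_rot"],s["joints"].round(2))
p=eyes.read_camera("wrist");save("w1.png",p["img"]);np.savez("w1.npz",**{k:p[k] for k in("img","K","extrinsics")})
for o in["jar","cover_center","cover_tab","lid_center","lid_end"]:
    for r in eyes.cut_out(p,o)[:2]:
        m=r["mask"];v,u=np.nonzero(m);print(o,round(r["score"],2),np.round(r["uv"]),m.sum(),u.min(),u.max(),v.min(),v.max())
```

```text
3.625 [ 550.1051446  -132.13603488  298.99363044] [3.14159165e+00 5.04780358e-04 3.14079900e+00] [-0.35  0.33  1.59  0.    1.22 -1.92]
jar 0.78 [290. 141.] 3772 209 319 112 205
jar 0.67 [250. 184.] 5407 210 292 144 229
cover_center 0.61 [250. 183.] 5419 210 293 144 229
cover_tab 0.65 [250. 184.] 5323 209 292 144 230
cover_tab 0.58 [11. 12.] 746 0 36 0 38
lid_center 0.88 [393. 160.] 2826 364 423 131 189
lid_end 0.63 [395. 160.] 2816 364 423 130 189
```

View pics/w1.png

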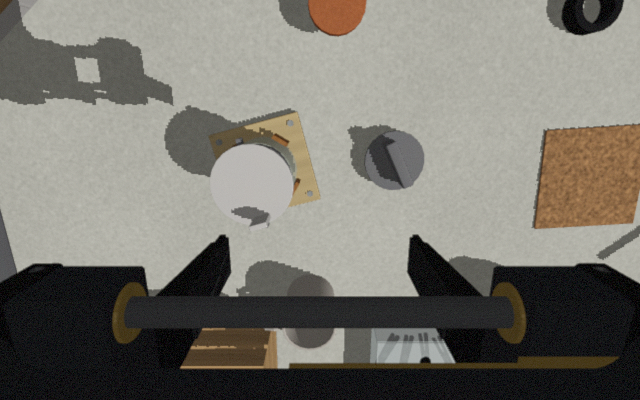

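The wrist view shows the cover disc at (252,185) with its tab at (260,222), on the far side from the robot. The lid is at (395,160) with its bar running from (390,140) to (405,185), and the cradle is at (265,155).

Run:
```python
from h import *
p=dict(np.load("w1.npz"))
a=p["img"][130:240,195:325];b=p["img"][120:200,355:435]
im=np.zeros((600,800,3),np.uint8);A=cv2.resize(a,None,fx=3.4,fy=3.4,interpolation=2);B=cv2.resize(b,None,fx=4.2,fy=4.2,interpolation=2)
im[:A.shape[0],:A.shape[1]]=A;im[:B.shape[0],450:450+B.shape[1]]=B;save("c1.png",im)
p=eyes.read_camera("wrist")
for o,z in(("cover_center",115),("lid_center",21.5)):
    w=np.array([ray(p,q,z)[:2] for q in hull(eyes.cut_out(p,o)[0]["mask"])])
    k=np.ones(len(w),bool)
    for i in range(8):
        A=np.c_[2*w[k],np.ones(k.sum())];c=np.linalg.lstsq(A,(w[k]**2).sum(1),rcond=None)[0];r=np.sqrt(c[2]+c[0]**2+c[1]**2)
        e=abs(np.hypot(*(w-c[:2]).T)-r);k=e<2.5
    print(o,c[:2],r,k.mean())
```

```text
cover_center [ 555.97796637 -203.3366183 ] 43.68037753172917 0.9067796610169492
lid_center [545.85173275 -35.44664615] 38.51508965858939 0.9941176470588236
```

View pics/c1.png

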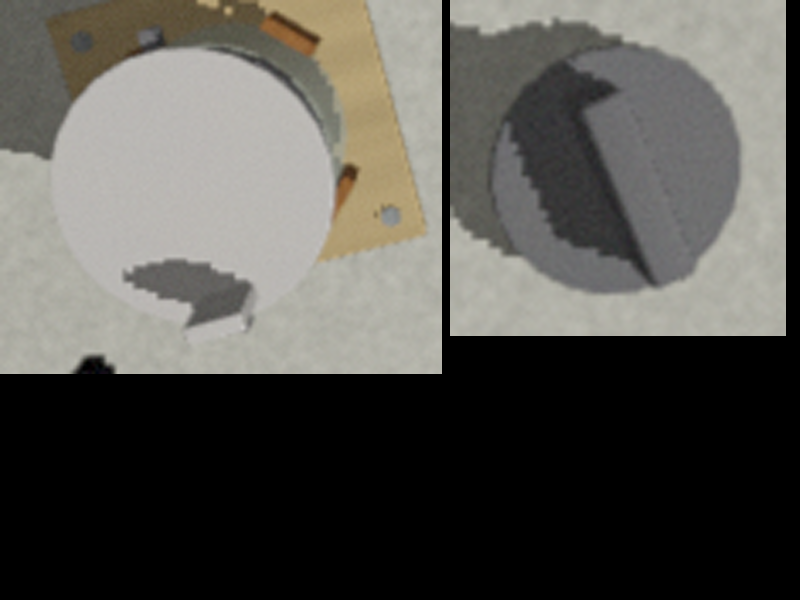

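Run:
```python
from h import *
p=dict(np.load("w1.npz"))
f=lambda x,y,z:ray(p,(195+x/3.4,130+y/3.4),z)[:2]
g=lambda x,y,z:ray(p,(355+(x-450)/4.2,120+y/4.2),z)[:2]
ang=lambda d:np.degrees(np.arctan2(d[1],d[0])).round(1)
c=np.array([556,-203.3]);t=f(219,328,145);print("tab",t,np.hypot(*(t-c)),ang(t-c), "edge", ang(f(245,318,145)-f(186,334,145)),np.hypot(*(f(245,318,145)-f(186,334,145))))
a,b,d,e=g(582,112,53.5),g(655,285,53.5),g(622,92,53.5),g(690,250,53.5);print("bar",a,b,d,e,ang(b-a),ang(e-d),(a+b+d+e)/4,np.hypot(*(b-a)))
print("cradle",ang(f(428,232,15)-f(360,0,15)))
```

```text
tab [ 590.92916561 -191.52885674] 36.8592786647697 18.6 edge 105.8 18.15550317743445
bar [523.79557636 -51.94927705] [574.35047409 -27.83979379] [518.18079316 -40.94631393] [563.86136416 -18.35085981] 25.5 26.3 [545.04705194 -34.77156115] 56.00950693842614
cradle 15.8
```

Request:
move_arm(plan=[[[0,0,-6],[-0.014,-0.02,0.05],0],[[0,0,-12],[-0.028,-0.04,0.1],-0.1],[[0,0,-17],[-0.041,-0.06,0.14],-0.1],[[0,0,-17],[-0.041,-0.06,0.165],-0.1],[[0,0,-17],[-0.041,-0.06,0.165],-0.1]])

```text
t: 4.7
eef_pos: [589.7, -189.4, 132.2]
tcp_rot: [3.139, -0.002, -2.845]
ft_force: [-0.4, -0.5, 0.9]
opening: 0.531
grip_force: 0.0
```

Run:
```python
from h import *
from scipy.spatial.transform import Rotation as R
s=readout.state();print(s["eef_pos"],s["opening"])
p=eyes.read_camera("wrist");im=p["img"].copy()
c=np.array([556,-203.3]);a=np.radians(17);ex=np.array([np.cos(a),np.sin(a)]);ey=np.array([-ex[1],ex[0]])
for z in(115,145):
    for sx in(33,39):
        for sy in(-9,9):
            q=proj(p,np.r_[c+sx*ex+sy*ey,z]);cv2.circle(im,tuple(int(round(v)) for v in q),2,(255,0,0) if z==145 else(0,255,0),-1)
save("w2.png",im)
```

```text
[ 589.73260559 -189.44293829  132.18684638] 0.5313345582062438
```

View pics/w2.png

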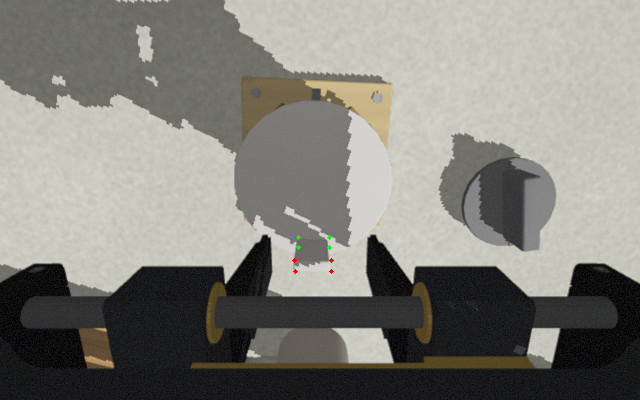

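The model corners fall on the tab at (312,250), and the fingers straddle it evenly. Next I go down and grip.

Request:
move_arm(plan=[[[0,0,0],[0,0,0.008],-0.1],[[0,0,0],[0,0,0.015],-0.3],[[0,0,0],[0,0,0.015],-1],[[0,0,0],[0,0,0.015],-1],[[0,0,0],[0,0,0.015],-1]])

```text
t: 5.38
eef_pos: [590.6, -190.3, 118.9]
tcp_rot: [-3.141, 0.0, -2.845]
ft_force: [0.9, -0.3, 0.9]
opening: 0.187
grip_force: 30.0
```

Request:
move_arm(plan=[[[0,0,0],[0,0,0],-1],[[0,0,0],[0,0,0],-1],[[0,0,0],[0,0,0],-1]])

```text
t: 5.75
eef_pos: [590.6, -190.3, 118.9]
tcp_rot: [-3.141, 0.0, -2.845]
ft_force: [0.1, 0.3, 3.7]
opening: 0.185
grip_force: 30.0
```

Request:
move_arm(plan=[[[0,-4,0],[0.001,0,-0.0053],-1],[[0,-8,0],[0.002,0,-0.0105],-1],[[0,-12,0],[0.0035,0,-0.0156],-1],[[0,-14,0],[0.0044,0,-0.0181],-1],[[0,-14,0],[0.0044,0,-0.0181],-1]])

```text
t: 6.38
eef_pos: [586.1, -191.9, 137.0]
tcp_rot: [-3.141, 0.245, -2.846]
ft_force: [0.2, -0.0, 2.4]
opening: 0.186
grip_force: 30.0
```

Run:
```python
from h import *
s=readout.state();print(s["t"],s["eef_pos"],s["tcp_rot"],s["opening"],s["ft_force"])
p=eyes.read_camera("side");i=p["img"][190:300,320:450];save("s1.png",cv2.resize(i,None,fx=5,fy=5,interpolation=2))
```

```text
6.375 [ 586.05966175 -191.87817251  137.02402473] [-3.14131545  0.24452331 -2.84599035] 0.18601538638740436 [ 0.19079417 -0.00346833  2.43364952]
```

View pics/s1.png

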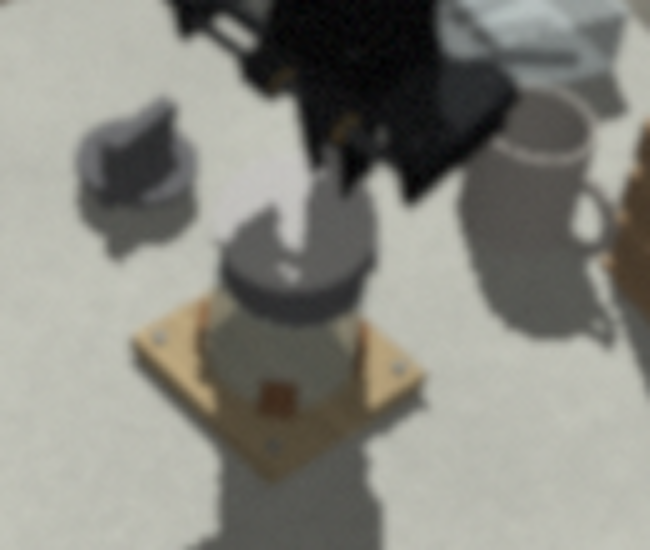

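Request:
move_arm(plan=[[[0,0,0],[-0.006,0,-0.0243],-1],[[0,0,0],[-0.0145,0,-0.058],-1],[[0,5,0],[-0.022,0,-0.087],-1],[[0,10,0],[-0.0242,0,-0.097],-1],[[0,14,0],[-0.0242,0,-0.097],-1]])

```text
t: 7.05
eef_pos: [586.6, -191.6, 237.5]
tcp_rot: [-3.14, -0.003, -2.846]
ft_force: [-0.9, 1.1, -1.3]
opening: 0.182
grip_force: 30.0
```

Run:
```python
from h import *
s=readout.state();print(s["t"],s["eef_pos"],s["tcp_rot"],s["opening"],s["ft_force"])
p=eyes.read_camera("wrist");save("w3.png",p["img"]);np.savez("w3.npz",**{k:p[k] for k in("img","K","extrinsics")})
t=eyes.read_camera("top");save("t3.png",t["img"]);np.savez("t3.npz",**{k:t[k] for k in("img","K","extrinsics")})
```

```text
7.05 [ 586.63588328 -191.62231338  237.48518379] [-3.13992329e+00 -2.75712940e-03 -2.84558502e+00] 0.1821266124622335 [-0.93145753  1.10791644 -1.29465626]
```

View pics/w3.png

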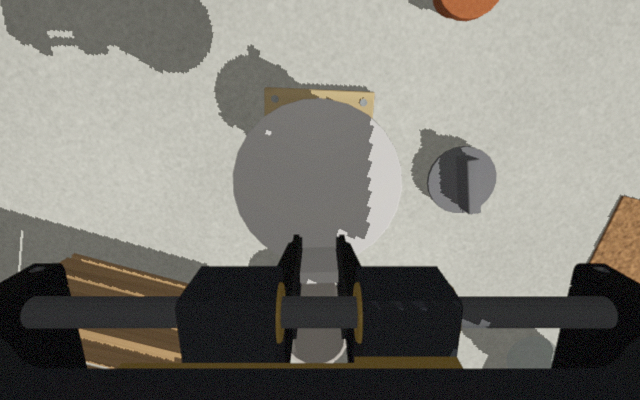

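Request:
move_arm(plan=[[[0,0,0],[-0.0148,0.0415,0],-1],[[0,0,0],[-0.0296,0.083,0],-1],[[0,0,0],[-0.0444,0.1245,0],-1],[[0,0,0],[-0.0592,0.166,0],-1],[[0,0,0],[-0.074,0.2075,0],-1]])

```text
t: 7.78
eef_pos: [596.1, 29.8, 236.1]
tcp_rot: [3.141, 0.0, -2.846]
ft_force: [-0.5, 0.2, -1.6]
opening: 0.185
grip_force: 30.0
```

Request:
move_arm(plan=[[[0,0,0],[-0.0148,0.0415,0],-1],[[0,0,0],[-0.0296,0.083,0],-1],[[0,0,0],[-0.0444,0.1245,0.02],-1],[[0,0,0],[-0.0592,0.166,0.04],-1],[[0,0,0],[-0.074,0.2075,0.06],-1]])

```text
t: 8.4
eef_pos: [606.4, 249.8, 175.6]
tcp_rot: [3.141, 0.0, -2.846]
ft_force: [0.2, 0.4, -0.8]
opening: 0.191
grip_force: 30.0
```

Request:
move_arm(plan=[[[0,0,0],[0,0,0.03],-1],[[0,0,0],[0,0,0.06],-1],[[0,0,0],[0,0,0.09],-1],[[0,0,0],[0,0,0.11],-1],[[0,0,0],[0,0,0.11],-1]])

```text
t: 9.02
eef_pos: [605.7, 248.1, 64.9]
tcp_rot: [3.141, -0.003, -2.846]
ft_force: [-0.7, -0.8, -0.4]
opening: 0.184
grip_force: 30.0
```

Run:
```python
from h import *
s=readout.state();print(s["t"],s["eef_pos"],s["tcp_rot"],s["opening"],s["ft_force"])
p=eyes.read_camera("wrist")
t=eyes.read_camera("top")
a=cv2.resize(t["img"][130:230,180:320],None,fx=3.5,fy=3.5,interpolation=2);b=cv2.resize(p["img"],(400,250))
im=np.zeros((600,500,3),np.uint8);im[:350,:490]=a;im[350:,:400]=b;save("t4.png",im)
# jar/lid analysis image
np.savez("t4.npz",**{k:t[k] for k in("img","K","extrinsics")})
```

```text
9.025 [605.70908408 248.13972326  64.89718811] [ 3.14117462e+00 -3.00093548e-03 -2.84570852e+00] 0.1842306243468754 [-0.70998689 -0.79625978 -0.35548396]
```

View pics/t4.png

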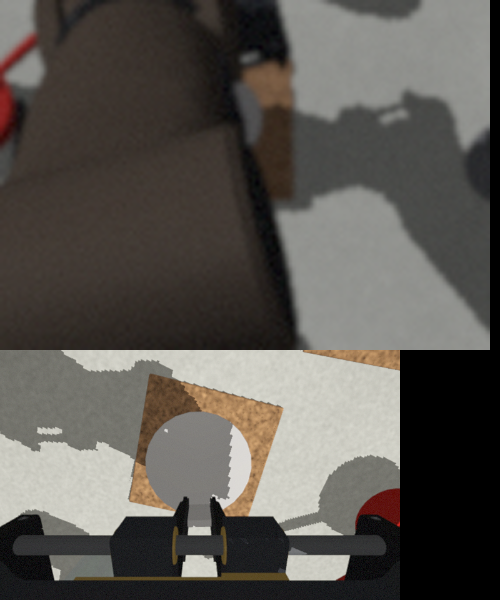

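Request:
move_arm(plan=[[[0,0,0],[0,0,0.02],-1],[[0,0,0],[0,0,0.036],-1],[[0,0,0],[0,0,0.043],-1],[[0,0,0],[0,0,0.047],-1],[[0,0,0],[0,0,0.047],-1]])

```text
t: 9.75
eef_pos: [606.7, 248.6, 19.6]
tcp_rot: [3.142, -0.0, -2.845]
ft_force: [0.5, 0.3, -0.3]
opening: 0.186
grip_force: 30.0
```

Request:
move_arm(plan=[[[0,0,0],[0,0,0.001],-1],[[0,0,0],[0,0,0.002],-1],[[0,0,0],[0,0,0.002],-1]])

```text
t: 10.12
eef_pos: [606.7, 248.6, 17.8]
tcp_rot: [3.142, 0.0, -2.845]
ft_force: [-0.1, -0.4, -1.4]
opening: 0.184
grip_force: 30.0
```

Request:
move_arm(plan=[[[0,0,0],[0,0,0.001],-1],[[0,0,0],[0,0,0.002],-1],[[0,0,0],[0,0,0.002],-1]])

```text
t: 10.5
eef_pos: [607.0, 248.7, 16.7]
tcp_rot: [3.142, 0.001, -2.845]
ft_force: [-1.5, 0.2, 8.2]
opening: 0.186
grip_force: 30.0
```

Request:
move_arm(plan=[[[0,0,0],[0,0,0],-0.3],[[0,0,0],[0,0,0],-0.1],[[0,0,0],[0,0,0],-0.1],[[0,0,0],[0,0,-0.01],-0.1],[[0,0,0],[0,0,-0.05],-0.1]])

```text
t: 11.12
eef_pos: [605.7, 248.2, 64.9]
tcp_rot: [3.141, -0.004, -2.845]
ft_force: [-0.5, 0.9, 0.6]
opening: 0.448
grip_force: 0.0
```

Request:
move_arm(plan=[[[0,0,0],[0,0,-0.05],0.5],[[0,0,0],[0.03,-0.02,-0.1],1],[[0,0,0],[0.045,-0.06,-0.14],1],[[0,0,0],[0.06,-0.11,-0.16],1],[[0,0,0],[0.074,-0.16,-0.18],1]])

```text
t: 11.75
eef_pos: [582.3, 72.5, 247.5]
tcp_rot: [-3.141, 0.001, -2.845]
ft_force: [0.7, -0.0, -0.3]
opening: 0.916
grip_force: 0.0
```

Run:
```python
from h import *
s=readout.state();print(s["t"],s["eef_pos"],s["tcp_rot"],s["joints"].round(2))
p=eyes.read_camera("wrist");t=eyes.read_camera("top")
b=cv2.resize(p["img"],(480,300));a=cv2.resize(t["img"][130:240,180:420],None,fx=2,fy=2,interpolation=2)
im=np.zeros((520,480,3),np.uint8);im[:300]=b;im[300:520]=a;save("w5.png",im)
for n,q in(("w",p),("t",t)):
    for r in eyes.cut_out(q,"cover_center")[:2]: 
        w=np.array([ray(q,x,13)[:2] for x in hull(r["mask"])]);print(n,r["score"],r["uv"],ray(q,r["uv"],13),w.min(0),w.max(0))
```

```text
11.75 [582.27616549  72.54301852 247.53312042] [-3.14122229e+00  1.47293129e-03 -2.84480734e+00] [ 0.01  0.4   1.61  0.    1.12 -1.86]
w 0.84 [448.2, 199.3] [570.7929399  232.37401841  13.        ] [528.69850144 190.59282622] [619.24892599 279.60406034]
w 0.33 [101.6, 250.2] [ 761.09314276 -160.95054805   13.        ] [ 712.81851775 -244.55893416] [ 803.69798277 -105.32299909]
t 0.77 [238.4, 162.2] [585.35746568 254.32031389  13.        ] [537.93133085 222.76296666] [614.46305487 275.58130576]
t 0.72 [322.9, 173.7] [554.28312136 -30.05587262  13.        ] [512.18788814 -73.96768725] [584.67744768   3.11563639]
```

View pics/w5.png

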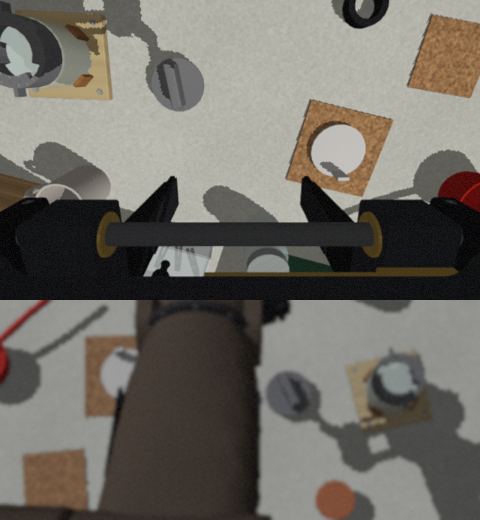

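Request:
move_arm(plan=[[[0,0,0],[0.0214,-0.048,0.009],1],[[0,0,0],[0.043,-0.096,0.018],1],[[0,0,0],[0.064,-0.145,0.028],1],[[0,0,0],[0.086,-0.193,0.038],1],[[0,0,0],[0.107,-0.241,0.047],1]])

```text
t: 12.58
eef_pos: [550.5, -187.9, 197.9]
tcp_rot: [3.141, -0.0, -2.844]
ft_force: [0.2, 0.9, 0.5]
opening: 0.999
grip_force: 0.0
```

Request:
move_arm(plan=[[[0,0,0],[0,0,0],1]])

```text
t: 12.7
eef_pos: [550.2, -189.3, 197.3]
tcp_rot: [3.14, -0.002, -2.848]
ft_force: [0.4, 1.2, -0.0]
opening: 1.001
grip_force: 0.0
```

Run:
```python
from h import *
s=readout.state();print(s["t"],s["eef_pos"],s["tcp_rot"],s["joints"].round(2))
p=eyes.read_camera("wrist");np.savez("w6.npz",**{k:p[k] for k in("img","K","extrinsics")})
c=np.array([556,-203.3]);H=[]
# rectify at z=110 : 6 px/mm... 130mm window, world +x right, +y up
pts=[(x,y) for x in(-65,65) for y in(-65,65)]
for z in(110,):
    src=np.float32([proj(p,np.r_[c+np.array(q),z]) for q in pts]);dst=np.float32([((x+65)*4.4,(65-y)*4.4) for x,y in pts])
    im=cv2.warpPerspective(p["img"],cv2.getPerspectiveTransform(src,dst),(572,572),flags=2)
for r,col in((40,(255,0,0)),(26,(0,255,0))):cv2.circle(im,(286,286),int(r*4.4),col,1)
for a in range(0,360,10):
    e=np.array([np.cos(np.radians(a)),-np.sin(np.radians(a))]);q=286+e*250;cv2.circle(im,tuple(q.astype(int)),2,(255,0,255) if a else(255,255,0),-1)
save("j6.png",im)
```

```text
12.7 [ 550.18309083 -189.28069825  197.31759351] [ 3.14016635e+00 -1.57815144e-03 -2.84765648e+00] [-0.44  0.45  1.69 -0.    1.01 -2.31]
```

View pics/j6.png

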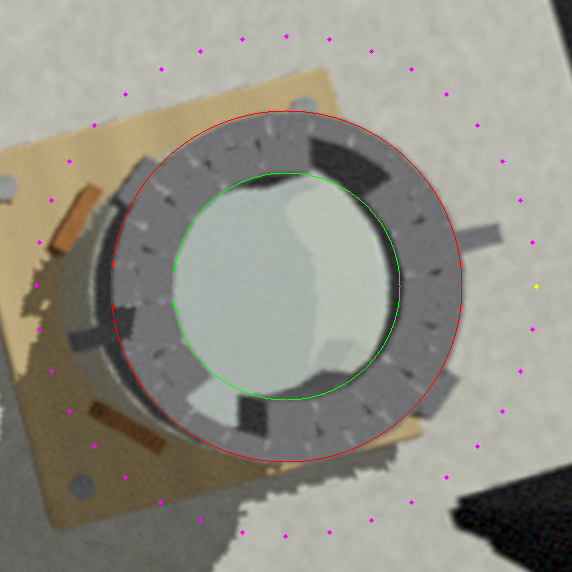

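Request:
move_arm(plan=[[[0,0,10],[-0.008,0.03,0],1],[[0,0,20],[-0.016,0.06,0],1],[[0,0,30],[-0.024,0.09,0],1],[[0,0,40],[-0.032,0.12,0],0.5],[[0,0,50],[-0.0405,0.1487,0],0.3]])

```text
t: 13.38
eef_pos: [545.7, -30.5, 198.8]
tcp_rot: [3.141, -0.0, 2.562]
ft_force: [0.3, -0.9, 0.4]
opening: 0.845
grip_force: 0.0
```

Request:
move_arm(plan=[[[0,0,10],[0,0,0],0],[[0,0,20],[0,0,0],0],[[0,0,30],[0,0,0],0],[[0,0,40],[0,0,0],0],[[0,0,50],[0,0,0],0]])

```text
t: 14.0
eef_pos: [545.8, -31.5, 198.7]
tcp_rot: [-3.141, -0.0, 1.689]
ft_force: [-0.3, 0.1, 0.8]
opening: 0.503
grip_force: 0.0
```

Request:
move_arm(plan=[[[0,0,10],[0,0,0],0],[[0,0,20],[0,0,0],0],[[0,0,30],[0,0,0],0],[[0,0,40],[0,0,0],0],[[0,0,50],[0,0,0],0]])

```text
t: 14.62
eef_pos: [545.8, -31.5, 198.7]
tcp_rot: [-3.141, -0.0, 0.817]
ft_force: [-0.6, 0.4, 1.1]
opening: 0.502
grip_force: 0.0
```

Request:
move_arm(plan=[[[0,0,10],[0,0,0],0],[[0,0,21],[0,0,0],0],[[0,0,21],[0,0,0],0],[[0,0,21],[0,0,0],0]])

```text
t: 15.12
eef_pos: [545.9, -32.7, 198.7]
tcp_rot: [-3.141, -0.0, 0.459]
ft_force: [-0.5, -0.0, -0.4]
opening: 0.498
grip_force: 0.0
```

Run:
```python
from h import *
s=readout.state();print(s["t"],s["eef_pos"],s["tcp_rot"],s["joints"].round(2),s["opening"])
def circ(w):
    k=np.ones(len(w),bool)
    for i in range(8):
        A=np.c_[2*w[k],np.ones(k.sum())];c=np.linalg.lstsq(A,(w[k]**2).sum(1),rcond=None)[0];r=np.sqrt(c[2]+c[0]**2+c[1]**2);e=abs(np.hypot(*(w-c[:2]).T)-r);k=e<2
    return c[:2],r,k.mean()
p=eyes.read_camera("wrist")
for r in eyes.cut_out(p,"lid_center")[:2]: print(r["score"],r["uv"],circ(np.array([ray(p,x,21.5)[:2] for x in hull(r["mask"])])))
np.savez("w7.npz",**{k:p[k] for k in("img","K","extrinsics")})
# jar angle from w6
q=dict(np.load("w6.npz"));g=q["img"].astype(float).mean(2);c=np.array([556,-203.3])
for r,z in((47,110),(47,106),(30,110)):
    v=[];A=np.arange(-30,330,3)
    for a in A:
        u=proj(q,np.r_[c+r*np.array([np.cos(np.radians(a)),np.sin(np.radians(a))]),z]);v.append(int(cv2.getRectSubPix(g.astype(np.float32),(1,1),tuple(map(float,u)))[0,0]))
    print(r,z,list(zip(A[:45].tolist(),v[:45])) if r==30 else list(zip(A[10:20].tolist(),v[10:20])))
```

```text
15.125 [545.90658284 -32.69013103 198.71706069] [-3.14138701e+00 -5.96097316e-05  4.58672991e-01] [-0.18  0.4   1.77  0.    0.97  0.93] 0.4983233600804355
0.69 [319.1, 180.5] (array([546.5967501 , -33.97499628]), np.float64(38.577886312734094), np.float64(1.0))
47 110 [(0, 177), (3, 181), (6, 177), (9, 182), (12, 129), (15, 110), (18, 170), (21, 179), (24, 179), (27, 179)]
47 106 [(0, 181), (3, 178), (6, 174), (9, 181), (12, 118), (15, 110), (18, 171), (21, 175), (24, 178), (27, 178)]
30 110 [(-30, 111), (-27, 110), (-24, 111), (-21, 111), (-18, 113), (-15, 113), (-12, 113), (-9, 113), (-6, 112), (-3, 113), (0, 112), (3, 114), (6, 115), (9, 112), (12, 113), (15, 115), (18, 115), (21, 112), (24, 112), (27, 113), (30, 112), (33, 112), (36, 112), (39, 113), (42, 113), (45, 116), (48, 75), (51, 46), (54, 48), (57, 47), (60, 51), (63, 48), (66, 46), (69, 52), (72, 47), (75, 49), (78, 58), (81, 113), (84, 115), (87, 115), (90, 113), (93, 116), (96, 113), (99, 116), (102, 114)]
```

Request:
move_arm(plan=[[[0,0,0],[0,0,0.04],0],[[0,0,0],[0,0,0.08],0],[[0,0,0],[0,0,0.12],0],[[0,0,0],[0,0,0.12],0],[[0,0,0],[0,0,0.12],0]])

```text
t: 15.85
eef_pos: [546.6, -33.8, 79.9]
tcp_rot: [3.141, -0.001, 0.454]
ft_force: [-0.2, 0.1, 0.1]
opening: 0.498
grip_force: 0.0
```

Run:
```python
from h import *
s=readout.state();print(s["t"],s["eef_pos"],s["tcp_rot"],s["joints"].round(2),s["opening"])
p=eyes.read_camera("wrist");g=p["img"].astype(np.float32).mean(2)
# rectify at z=53.5 around (546.2,-34.7), axes along bar 26deg; print brightness profile across the bar
c=np.array([546.2,-34.7]);a=np.radians(26);ex=np.array([np.cos(a),np.sin(a)]);ey=np.array([-ex[1],ex[0]])
S=lambda x,y:int(cv2.getRectSubPix(g,(3,3),tuple(map(float,proj(p,np.r_[c+x*ex+y*ey,53.5]))))[1,1])
for x in(-28,-15,0,15):print(x,[S(x,y) for y in range(-14,15)])
print([S(x,0) for x in range(-40,41,2)])
```

```text
15.85 [546.57339414 -33.81203911  79.88574039] [ 3.14097740e+00 -1.03120915e-03  4.54066811e-01] [-0.18  0.56  1.88  0.    0.7   0.93] 0.49756560770947716
-28 [168, 170, 170, 172, 174, 176, 176, 172, 154, 91, 73, 68, 65, 67, 67, 66, 67, 68, 67, 76, 89, 135, 173, 172, 174, 173, 174, 172, 168]
-15 [49, 53, 50, 54, 53, 53, 52, 50, 58, 86, 103, 103, 92, 63, 54, 52, 53, 53, 50, 52, 51, 59, 96, 105, 105, 106, 104, 103, 104]
0 [53, 53, 52, 52, 50, 55, 54, 49, 57, 89, 102, 103, 104, 104, 106, 104, 106, 105, 107, 108, 109, 106, 105, 104, 105, 107, 108, 103, 107]
15 [52, 54, 50, 53, 55, 51, 53, 49, 64, 93, 103, 104, 107, 106, 105, 107, 106, 107, 106, 110, 107, 101, 105, 105, 105, 104, 106, 105, 106]
[151, 173, 173, 172, 166, 168, 67, 51, 52, 51, 51, 52, 49, 80, 103, 104, 105, 105, 105, 105, 106, 105, 105, 106, 105, 105, 106, 106, 107, 107, 105, 104, 108, 107, 108, 106, 80, 79, 77, 103, 104]
```

Request:
move_arm(plan=[[[0,0,0],[0,0,0.03],0],[[0,0,0],[0,0,0.045],0],[[0,0,0],[0,0,0.053],0],[[0,0,0],[0,0,0.053],-1],[[0,0,0],[0,0,0.053],-1]])

```text
t: 16.52
eef_pos: [546.3, -33.8, 26.3]
tcp_rot: [3.141, -0.001, 0.453]
ft_force: [0.0, -0.5, 0.3]
opening: 0.347
grip_force: 0.0
```

Request:
move_arm(plan=[[[0,0,0],[0,0,0],-1],[[0,0,0],[0,0,0],-1],[[0,0,0],[0,0,0],-1],[[0,0,0],[0,0,0],-1]])

```text
t: 17.02
eef_pos: [546.1, -33.8, 26.0]
tcp_rot: [3.141, -0.0, 0.453]
ft_force: [-1.2, 0.4, 4.7]
opening: 0.145
grip_force: 30.0
```

Request:
move_arm(plan=[[[0,0,0],[0,0,-0.04],-1],[[0,0,0],[0,0,-0.09],-1],[[0,0,0],[-0.02,0.01,-0.13],-1],[[0,0,0],[-0.045,0.022,-0.155],-1],[[0,0,0],[-0.065,0.032,-0.155],-1]])

```text
t: 17.65
eef_pos: [501.4, -91.7, 182.4]
tcp_rot: [3.14, -0.002, 0.453]
ft_force: [-0.5, -1.0, -1.3]
opening: 0.144
grip_force: 30.0
```

Request:
move_arm(plan=[[[0,0,0],[0,0,0],-1],[[0,0,0],[0,0,0],-1]])

```text
t: 17.9
eef_pos: [501.7, -90.7, 180.4]
tcp_rot: [-3.141, 0.0, 0.453]
ft_force: [-0.4, -0.5, -0.8]
opening: 0.146
grip_force: 30.0
```

Run:
```python
from h import *
from scipy.optimize import least_squares
s=readout.state();print(s["t"],s["eef_pos"],s["tcp_rot"],s["opening"],s["ft_force"])
p=eyes.read_camera("wrist");np.savez("w8.npz",**{k:p[k] for k in("img","K","extrinsics")});save("w8.png",p["img"])
for r in eyes.cut_out(p,"jar")[:2]:v,u=np.nonzero(r["mask"]);print(r["score"],r["uv"],u.min(),u.max(),v.min(),v.max())
print(proj(p,np.r_[556,-203.3,110]))
# refine: maximise dark->bright radial edges on bore (r26) and collar (r40)
def score(q,c):
    g=cv2.GaussianBlur(q["img"].astype(np.float32).mean(2),(3,3),0);A=np.radians(np.arange(0,360,4));o=0
    for R in(26,40):
        m=[]
        for r in(R-1,R+1):
            U=np.float32([proj(q,np.r_[c+r*np.array([np.cos(a),np.sin(a)]),110]) for a in A]);m.append(cv2.remap(g,U[:,0].copy(),U[:,1].copy(),1)[:,0])
        o+=np.minimum(abs(m[1]-m[0]),35).mean()
    return o
for n in("w6","w8"):
    q=dict(np.load(n+".npz"));L=[(score(q,np.array([556+i*.5,-203.3+j*.5])),556+i*.5,-203.3+j*.5) for i in range(-6,7) for j in range(-6,7)]
    print(n,sorted(L)[::-1][:4])
```

```text
17.9 [501.70391071 -90.69383099 180.37064371] [-3.14107853e+00  1.95455711e-04  4.53130318e-01] 0.146291488773655 [-0.40364583 -0.46326976 -0.77461806]
0.77 [464.3, 189.3] 376 550 111 273
[489.9867116  213.75160457]
w6 [(np.float32(56.05931), 556.5, -203.8), (np.float32(56.00775), 557.0, -203.8), (np.float32(55.79076), 557.0, -203.3), (np.float32(55.004837), 556.5, -203.3)]
w8 [(np.float32(44.718864), 556.5, -203.3), (np.float32(44.044205), 556.5, -203.8), (np.float32(43.967155), 557.0, -203.3), (np.float32(43.035294), 557.0, -203.8)]
```

Request:
move_arm(plan=[[[0,0,-9.5],[0,0.032,0],-1],[[0,0,-19],[0,0.064,0],-1],[[0,0,-28.5],[0,0.096,0],-1],[[0,0,-37.7],[0,0.1257,0],-1],[[0,0,-37.7],[0,0.1257,0],-1]])

```text
t: 18.62
eef_pos: [557.3, -204.8, 179.8]
tcp_rot: [-3.141, -0.0, 1.111]
ft_force: [-0.0, 0.4, -0.5]
opening: 0.144
grip_force: 30.0
```

Request:
move_arm(plan=[[[0,0,0],[0,0,0.015],-1],[[0,0,0],[0,0,0.025],-1],[[0,0,0],[0,0,0.025],-1],[[0,0,0],[0,0,0.025],-1]])

```text
t: 19.12
eef_pos: [556.6, -203.7, 155.8]
tcp_rot: [3.142, -0.0, 1.111]
ft_force: [-0.2, -0.4, -1.3]
opening: 0.148
grip_force: 30.0
```

Request:
move_arm(plan=[[[0,0,0],[0,0,0.01],-1],[[0,0,0],[0,0,0.018],-1],[[0,0,0],[0,0,0.021],-1],[[0,0,0],[0,0,0.024],-1],[[0,0,0],[0,0,0.026],-1]])

```text
t: 19.75
eef_pos: [556.6, -204.0, 129.6]
tcp_rot: [3.142, -0.0, 1.111]
ft_force: [0.1, 0.5, -1.0]
opening: 0.143
grip_force: 30.0
```

No contact force, so the lugs are in the slots.

Request:
move_arm(plan=[[[0,0,0],[0,0,0.004],-1],[[0,0,0],[0,0,0.007],-1],[[0,0,0],[0,0,0.009],-1],[[0,0,0],[0,0,0.009],-1],[[0,0,0],[0,0,0.009],-1]])

```text
t: 20.38
eef_pos: [556.6, -204.0, 120.7]
tcp_rot: [3.142, -0.0, 1.111]
ft_force: [0.4, 0.6, -0.8]
opening: 0.141
grip_force: 30.0
```

Request:
move_arm(plan=[[[0,0,0],[0,0,0.0005],-1],[[0,0,0],[0,0,0.001],-1],[[0,0,0],[0,0,0.001],-1]])

```text
t: 20.75
eef_pos: [556.6, -204.0, 120.5]
tcp_rot: [3.141, -0.0, 1.111]
ft_force: [-2.5, 1.4, 8.0]
opening: 0.143
grip_force: 30.0
```

Request:
move_arm(plan=[[[0,0,6],[0,0,0],-1],[[0,0,12],[0,0,0],-1],[[0,0,18],[0,0,0],-1],[[0,0,24],[0,0,0],-1],[[0,0,30],[0,0,0],-1]])

```text
t: 21.38
eef_pos: [556.8, -204.3, 120.5]
tcp_rot: [3.14, -0.001, 0.584]
ft_force: [-1.0, -0.8, 6.5]
opening: 0.15
grip_force: 30.0
```

Request:
move_arm(plan=[[[0,0,5],[0,0,0],-1],[[0,0,10],[0,0,0],-1],[[0,0,15],[0,0,0],-1],[[0,0,19.5],[0,0,0],-1],[[0,0,19.5],[0,0,0],-1]])

```text
t: 22.0
eef_pos: [556.9, -204.2, 120.5]
tcp_rot: [3.141, -0.001, 0.246]
ft_force: [-0.9, -0.6, 7.1]
opening: 0.147
grip_force: 30.0
```

Request:
move_arm(plan=[[[0,0,0],[0,0,0],-1],[[0,0,0],[0,0,0],-1]])

```text
t: 22.25
eef_pos: [556.9, -204.2, 120.5]
tcp_rot: [3.141, -0.001, 0.247]
ft_force: [-0.9, 0.2, 6.6]
opening: 0.147
grip_force: 30.0
```

Run:
```python
from h import *
s=readout.state();print(s["t"],s["eef_pos"],s["tcp_rot"],s["opening"],s["ft_force"],s["moment"],s["grip_force"])
p=eyes.read_camera("wrist");save("w9.png",p["img"])
c=np.array([556.6,-203.5]);e=lambda a:np.array([np.cos(np.radians(a)),np.sin(np.radians(a))])
g=p["img"].astype(np.float32).mean(2)
def S(x,y,z,a):
    d=e(a);n=np.array([-d[1],d[0]]);return int(cv2.getRectSubPix(g,(3,3),tuple(map(float,proj(p,np.r_[c+x*d+y*n,z]))))[1,1])
for x in(20,24,28):print(x,[S(x,y,148,14) for y in range(-14,15)])
print([S(47*np.cos(np.radians(t)),47*np.sin(np.radians(t)),108,13.7) for t in range(-15,16,2)])
t=eyes.read_camera("top")
for r in eyes.cut_out(t,"cover_center")[:1]:print(ray(t,r["uv"],13))
```

```text
22.25 [ 556.93962385 -204.22601227  120.50478007] [ 3.14072106e+00 -1.22247003e-03  2.47093501e-01] 0.146584341095744 [-0.89772273  0.20375508  6.6383004 ] [ 0.01809513  0.39500153 -0.07277622] 29.99273657798767
20 [56, 49, 54, 35, 10, 10, 28, 79, 107, 110, 108, 110, 112, 111, 110, 110, 111, 113, 111, 116, 54, 11, 13, 71, 110, 108, 109, 109, 108]
24 [56, 54, 53, 55, 54, 53, 57, 77, 105, 111, 111, 109, 108, 110, 110, 110, 112, 112, 113, 117, 101, 108, 107, 108, 110, 110, 111, 109, 110]
28 [57, 55, 57, 55, 56, 55, 55, 79, 107, 107, 110, 109, 111, 111, 111, 112, 112, 112, 113, 115, 104, 109, 109, 111, 109, 109, 111, 110, 108]
[94, 97, 101, 103, 102, 105, 110, 109, 107, 110, 115, 116, 118, 120, 123, 121]
[579.86453808 241.94063856  13.        ]
```

The bar edges sit symmetrically along 14 deg and the rib is at 13.7 deg. The lid is seated and held, and the cover is on the mat. I'm handing it in.

```bash
python3 -c "
from h import *
print(env.job_done())"
```

```text
the job is handed in; nothing more can be done
None
```

I handed the job in at about 22 s. The dust cover lies flat, tab up, near the middle of the large brown cork mat, and the lid is home in the jar, still gripped at 30 N, its bar within about 1 deg of the half-way ribs. The hand-in returned no verdict, and I did not re-measure the bystanders.

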